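# Key the coupling hub into the pump drive shaft

## Robot

A 6-joint arm with a two-finger parallel gripper is mounted at the origin on a cart in front of the work surface, level with it; the furniture and walls round the work are solid. World frame = base frame: x ahead of the robot, y to its left, z up, the work surface at z = 0. Lengths are in m, angles in rad, forces in N, time in s.
With the tool pointing down it reaches from about 0.3 to 0.825 m from the base axis. Payload 5.4 kg.
Tool frame: the origin (TCP) lies on the mounting face of the last link; the fingertips stand 190 mm ahead of it and the grasp point (between the pads) lies 171 mm ahead of it; z points along the fingers, y is the line along which they close (so a half turn about z gives the same grasp; the last joint's range is limited). The gripper opens to 92 mm and grips with 3 to 60 N. Pads are 20 mm wide; open, the fingers measure 128 mm over their backs; the gripper's body (75 mm by 189 mm) begins 69 mm behind the grasp point.
Start: joints at [1.133, 0.158, 1.597, -0, 1.386, -0.21], TCP at [0.13, 0.56, 0.405] pointing down, gripper open.
Joint ranges: [-2.91, 2.91], [-0.94, 2.29], [0.18, 2.7], [-1.29, 4.43], [0.17, 2.64], [-3, 3]. Speed limits (rad/s): [2.57, 2.57, 3.14, 3.14, 3.14, 3.14].

## Interface

Orientations are given as a unit quaternion [w, x, y, z].
In Python, from bench import monitor, imaging, robot gives the robot as it stands.
- The arm moves only by the tool apply_moves, never from a script. Its argument "plan" is a list of rows, each an object of numbers: "dx", "dy", "dz": the shift along the tool's x, y, z in mm; "turn": the turn about the tool's z in rad; "hand": the closure, from 0 (fully open) to 1 (shut). A call has 1 to 20 rows; each row shifts and turns the commanded pose from where the row before left it, along the tool's axes as they then stand; what a row does not reach is not made up. A row lasts 1/12 s, in which the tool goes at most 41.7 mm and 7.16 degrees, less where a joint would pass 70% of its speed; a pose out of reach is approached as far as the arm can. A call with a gripper value outside its range is refused whole. The fingers move at their own pace and stop on an object; the grip force is fixed at half the most. Time passes only in rows, so rows that do not move let the fingers close. It gives the time, the measured TCP pose, the force, the opening and the grip force at its end, in the units of the state.
- monitor.get_obs(): the state, without advancing time (a new reading comes with each control period).
- imaging.get_image(name): name is "side" or "top" or "wrist"; returns the picture (400x640x3 uint8, red, green, blue); there is no depth.
- imaging.camera_params(name): a dict with "camera_matrix" (3x3 intrinsics, pixels), "R" (3x3) and "t" (3): a world point X has camera coordinates R X + t; the wrist camera has in their place "mount" (4x4, takes a point from camera to tool coordinates, whose origin is the TCP and whose axes are the flange's). Camera axes: x right, y down, z forward; pixel columns grow to the right and rows downward; lengths in m; the calibration is good to about 2 mm. A picture is of the moment at which its call begins: read the wrist's pose just before it. camera_params takes no time and is no camera call.
- robot.hand_in(): hands the job in; it is judged then, once.
The state is a dict: "time_s": time; "qpos": joint angles; "dq": joint speeds; "effort": joint torques, N m; "ee_pos": TCP position; "ee_rot": TCP orientation; "wrist_force": force on the tool from outside, world axes, zero at the start; "moment": the same for the moment, N m; "grip_width": finger opening in m; "grip_force": force on a finger pad.
Only numpy, scipy, OpenCV 4.12 (cv2) and the standard library are available. Lean on these libraries where they do the work, as an engineer would, in place of code of your own. Each camera call takes 0.05 s, during which the arm holds its last target. There are 200 camera calls.

## Task

Fit the steel coupling hub that stands in the wooden block to the pump drive: put its round spigot into the bore of the grey housing, turn it under light pressure until the tongue on its underside finds the slot in the shaft end down in the bore, and seat it fully home with its collar down on the housing's rim, then let go. Do not force it (the hub may never bear on the housing or shaft with more than 90 N in all), and leave the other things on the bench where they are.

Things in the scene. Friction and masses are not known exactly. Their poses are not given: they have to be found in the camera images.
- hub: Loose steel coupling hub, 0.35 kg, upright in the wooden block. Origin: on its axis at the tongue's tip (lowest point), z up. Flat tongue 32 mm long (x), 8 mm thick (y), z 0 to 9 mm; round spigot 40 mm in diameter, z 9 to 26.5 mm, lower edge chamfered 2.5 mm; collar 54 mm in diameter, z 26.5 to 31.5 mm; head block above. Half a turn makes no difference.
- hub_head (a point): Middle of the hub's head block, 46.5 mm above the hub's origin. The block is 46 mm long (x), 36 mm across its two upright flats (y) and 30 mm high (hub z 31.5 to 61.5 mm), with a dark round mark on top. Its flats are parallel to the tongue; grip it across them.
- housing: Fixed grey pump housing. Origin: centre of its underside, on the bore's axis; z up, x along the long side of its base plate (116 x 84 x 12 mm, four bolts). Round barrel 72 mm in diameter, rim 55 mm high, bore 42 mm in diameter. Hub fully home, collar on the rim: hub's origin 28.5 mm above this one; tongue resting on the shaft end beside the slot: 37 mm.
- shaft_end (a point): Centre of the flat end of the drive shaft, in the bore 18 mm below the rim. A slot 11 mm wide, 10 mm deep, open at both ends, runs across it. The slot's heading is not measured (this point turns with the housing): seen from above it is turned 10 to 70 degrees anticlockwise from the housing's x axis. The shaft is stiff: it stands still under light rubbing, but goes round above 0.2 N m.
- block: Fixed wooden block 84 x 84 x 34 mm, origin in the centre of its underside, with an upright hole 44 mm in diameter in the middle; the hub's collar rests on its top, the hub's origin 7.5 mm above the block's. Block and housing stand on either side of a fixed bench vise, 230 mm high, whose front end reaches to x = 0.63 m near y = -0.1 m: carry the hub past it on the robot's side.
- bearing: Loose ball bearing lying flat near the front edge of the bench, 72 mm in diameter, 18 mm high; origin at the centre of its underside. Leave alone.
- elbow: Loose elbow pipe fitting, black with two brassy nuts, 63 x 82 x 44 mm; origin at the centre of its underside. Leave alone.
- bolt: Loose black socket-head screw lying down, 90 mm long, 16 mm head; origin at the centre of its underside. Leave alone.

How it is judged:
By the outcome, as a careful person would: the job done as asked, in the order asked, and still so for the second after the job is handed in, with the robot touching nothing.
It also fails if it takes over 61 s, if anything falls off the work surface, if the arm or the gripper's body presses on something with over 40 N, if the wrist force passes 120 N, or if a joint passes its speed limit or range.

## Working session

There is one attempt and no reset: what is moved stays moved. The work goes in short steps, Python scripts to look and compute and a tool call to move; the robot and the scene stay as the last step left them, time stands still between calls to the robot, and variables do not carry over. Pictures are saved under pics/ and viewed, at most 10 in all, crops included, and the job is handed in when it is done.

Besides the shell and the picture viewer there is one more tool, called after ">>>" as name([rows], argument=value, ...), one row to a line, values as JSON. apply_moves: Moves the arm, as the interface text tells. Its arguments: {"type":"object","properties":{"plan":{"type":"array","items":{"type":"object","properties":{"dx":{"type":"number"},"dy":{"type":"number"},"dz":{"type":"number"},"turn":{"type":"number"},"hand":{"type":"number"}}}}},"required":["plan"]}

```bash
ls; mkdir -p pics; python3 - <<'E'
from bench import monitor, imaging, robot
import cv2
o=monitor.get_obs(); print(o)
for n in("top","side","wrist"):
    p=imaging.camera_params(n); print(n,p)
for n in("top","side"):
    cv2.imwrite(f"pics/{n}0.png",imaging.get_image(n)[:,:,::-1])
E
```

```text
pics
{'time_s': 0.0, 'qpos': array([ 1.13287067e+00,  1.59058739e-01,  1.59821189e+00,  2.73862627e-05,
        1.38617129e+00, -2.10109360e-01]), 'dq': array([ 0.00148198, -0.00108945,  0.00065047, -0.00018424,  0.00032412,
       -0.00156279]), 'effort': array([-1.18222008e-03, -3.85572374e+01, -3.22105873e+01,  7.00210081e-02,
        3.78131471e-02, -1.77885731e-04]), 'ee_pos': array([0.12977032, 0.55988981, 0.40372333]), 'ee_rot': array([-3.07140610e-04,  1.13664443e-01,  9.93518766e-01, -8.72235266e-04]), 'wrist_force': array([-0.69407342,  1.16648024, -0.90482618]), 'moment': array([ 0.00524373, -0.01769209, -0.04002211]), 'grip_force': 0.0, 'grip_width': 0.0916617820018007}
top {'camera_matrix': array([[442.74714884,   0.        , 316.33193695],
       [  0.        , 442.74714884, 192.42688517],
       [  0.        ,   0.        ,   1.        ]]), 'R': array([[-0.00602194, -0.99992613, -0.01055814],
       [-0.98090076,  0.00795944, -0.19434595],
       [ 0.19441563,  0.00918615, -0.98087623]]), 't': array([-0.07017322,  0.5330559 ,  1.19032746])}
side {'camera_matrix': array
[... 183 characters left out ...]
3961, -0.01648241],
       [-0.36797218, -0.54634096, -0.75240151],
       [ 0.39942832,  0.63783753, -0.65849852]]), 't': array([-0.48522791,  0.1936989 ,  0.72033292])}
wrist {'camera_matrix': array([[358.48827276,   0.        , 314.01881588],
       [  0.        , 358.48827276, 199.375145  ],
       [  0.        ,   0.        ,   1.        ]]), 'mount': array([[ 6.34924043e-05, -9.61703042e-01, -2.74093515e-01,
         7.69649455e-02],
       [ 9.99999845e-01,  2.12822038e-04, -5.15076787e-04,
        -1.02978506e-03],
       [ 5.53684054e-04, -2.74093440e-01,  9.61702906e-01,
         2.04773693e-02],
       [ 0.00000000e+00,  0.00000000e+00,  0.00000000e+00,
         1.00000000e+00]])}
```

View pics/top0.png

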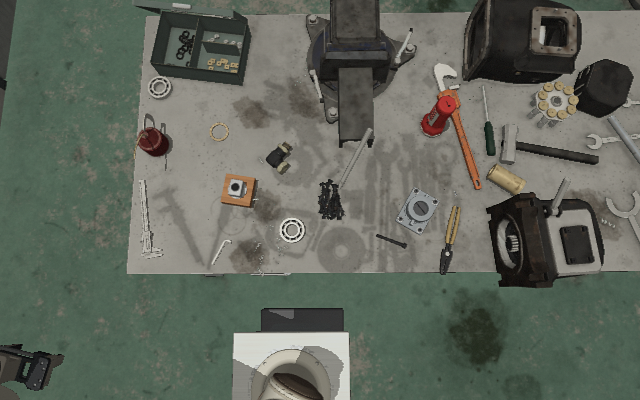

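View pics/side0.png

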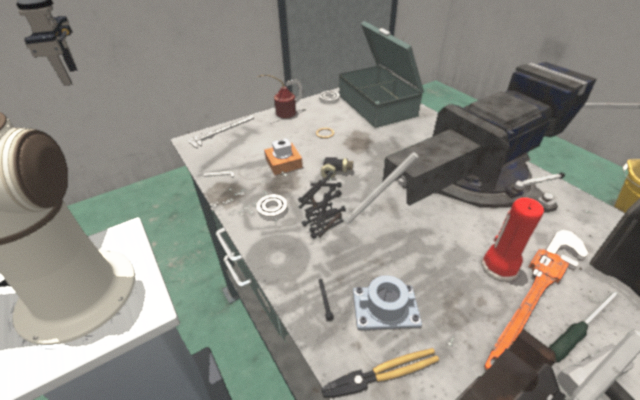

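Top view: hub's head at about (237,187) on the orange block at (238,190). Housing bore is at about (419,209), its base plate is rotated, and the vise nose is at about (355,145). The side view agrees, with the housing at (388,300) and the block at (283,158).

```bash
cat > h.py <<'E'
import numpy as np, cv2
from scipy.spatial.transform import Rotation as Rn
from bench import monitor, imaging, robot
def cam(n,o=None):
    p=imaging.camera_params(n); K=p["camera_matrix"]
    if n!="wrist": return K,p["R"],p["t"]
    q=o["ee_rot"]; T=np.eye(4); T[:3,:3]=Rn.from_quat([q[1],q[2],q[3],q[0]]).as_matrix(); T[:3,3]=o["ee_pos"]
    C=np.linalg.inv(T@p["mount"]); return K,C[:3,:3],C[:3,3]
def onplane(c,uv,z):
    K,R,t=c; uv=np.atleast_2d(np.asarray(uv,float))
    d=np.c_[uv,np.ones(len(uv))]@np.linalg.inv(K).T@R; o=-R.T@t
    return o+d*((z-o[2])/d[:,2])[:,None]
def proj(c,X):
    K,R,t=c; x=(np.atleast_2d(X)@R.T+t)@K.T; return x[:,:2]/x[:,2:]
def big(m,n=1):
    cs,_=cv2.findContours(m.astype(np.uint8),cv2.RETR_EXTERNAL,cv2.CHAIN_APPROX_NONE)
    return sorted(cs,key=cv2.contourArea)[::-1][:n]
E
python3 - <<'E'
from h import *
im=cv2.imread("pics/top0.png"); c=cam("top"); b,g,r=[im[:,:,i].astype(int) for i in range(3)]
m=np.zeros(b.shape,bool); m[165:215,210:265]=True
k=big(m&(r-b>50))[0]; P=onplane(c,k[:,0],.034); print(cv2.minAreaRect((P[:,:2]*1000).astype(np.float32)))
print("block ctr",cv2.minAreaRect(k), "hub top", onplane(c,[237,187],.069))
m[:]=False; m[180:240,390:445]=True
k=big(m&(b-r>4))[0]; P=onplane(c,k[:,0],.012); print(cv2.contourArea(k),cv2.minAreaRect((P[:,:2]*1000).astype(np.float32)))
print("bore",onplane(c,[419.5,208.5],.055)); s=cam("side"); print(onplane(s,[391,293],.055),onplane(s,[282,143],.069))
E
```

```text
((546.4583740234375, 151.77297973632812), (84.98554229736328, 84.59941864013672), 80.59596252441406)
block ctr ((237.17601013183594, 189.5320281982422), (29.69498634338379, 29.60554313659668), 10.304845809936523) hub top [[0.54632343 0.14624855 0.069     ]]
10.5 ((529.2843627929688, -376.8559875488281), (22.5396728515625, 24.038476943969727), 13.681821823120117)
bore [[ 0.48420041 -0.3596587   0.055     ]]
[[ 0.48679411 -0.36841728  0.055     ]] [[0.54596106 0.14691899 0.069     ]]
```

>>> apply_moves([
  {"dx": -14,"dy": -8.5,"dz": 2},
  {"dx": -27.7,"dy": -17,"dz": 4.4},
  {"dx": -27.7,"dy": -17,"dz": 4.4},
  {"dx": -27.7,"dy": -17,"dz": 4.4},
  {"dx": -27.7,"dy": -17,"dz": 4.4},
  {"dx": -27.7,"dy": -17,"dz": 4.4},
  {"dx": -27.7,"dy": -17,"dz": 4.4},
  {"dx": -27.7,"dy": -17,"dz": 4.4},
  {"dx": -27.7,"dy": -17,"dz": 4.4},
  {"dx": -27.7,"dy": -17,"dz": 4.4},
  {"dx": -27.7,"dy": -17,"dz": 4.4},
  {"dx": -27.7,"dy": -17,"dz": 4.4},
  {"dx": -27.7,"dy": -17,"dz": 4.4},
  {"dx": -27.7,"dy": -17,"dz": 4.4},
  {"dx": -27.7,"dy": -17,"dz": 4.4},
  {"dx": -27.7,"dy": -17,"dz": 4.4},
  {"dx": -27.7,"dy": -17,"dz": 4.4},
  {"dx": -27.7,"dy": -17,"dz": 4.4},
  {"dx": -14,"dy": -8.5,"dz": 2},
  {},
])

```text
$.plan[0]: bad value
```

```bash
python3 - <<'E'
from h import *
o=monitor.get_obs(); im=imaging.get_image("wrist")[:,:,::-1]; cv2.imwrite("pics/w1.png",im); print(o["ee_pos"],o["ee_rot"],o["time_s"])
np.savez("w1.npz",**{k:o[k] for k in("ee_pos","ee_rot")})
E
```

```text
[0.12973957 0.5599079  0.40381766] [-2.86728842e-04  1.13619966e-01  9.93523920e-01 -8.01474120e-04] 0.1
```

View pics/w1.png

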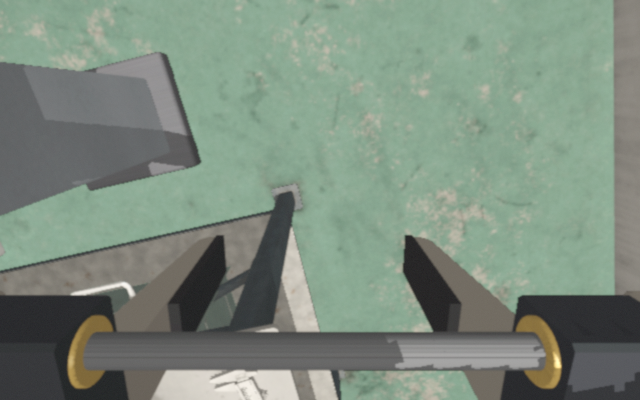

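The move was refused, probably because each row needs all five keys. This picture only shows the start pose: floor and fingers. I'll retry with every key given.

>>> apply_moves([
  {"dx": -14,"dy": -8.5,"dz": 2,"turn": 0,"hand": 0},
  {"dx": -27.7,"dy": -17,"dz": 4.4,"turn": 0,"hand": 0},
  {"dx": -27.7,"dy": -17,"dz": 4.4,"turn": 0,"hand": 0},
  {"dx": -27.7,"dy": -17,"dz": 4.4,"turn": 0,"hand": 0},
  {"dx": -27.7,"dy": -17,"dz": 4.4,"turn": 0,"hand": 0},
  {"dx": -27.7,"dy": -17,"dz": 4.4,"turn": 0,"hand": 0},
  {"dx": -27.7,"dy": -17,"dz": 4.4,"turn": 0,"hand": 0},
  {"dx": -27.7,"dy": -17,"dz": 4.4,"turn": 0,"hand": 0},
  {"dx": -27.7,"dy": -17,"dz": 4.4,"turn": 0,"hand": 0},
  {"dx": -27.7,"dy": -17,"dz": 4.4,"turn": 0,"hand": 0},
  {"dx": -27.7,"dy": -17,"dz": 4.4,"turn": 0,"hand": 0},
  {"dx": -27.7,"dy": -17,"dz": 4.4,"turn": 0,"hand": 0},
  {"dx": -27.7,"dy": -17,"dz": 4.4,"turn": 0,"hand": 0},
  {"dx": -27.7,"dy": -17,"dz": 4.4,"turn": 0,"hand": 0},
  {"dx": -27.7,"dy": -17,"dz": 4.4,"turn": 0,"hand": 0},
  {"dx": -27.7,"dy": -17,"dz": 4.4,"turn": 0,"hand": 0},
  {"dx": -27.7,"dy": -17,"dz": 4.4,"turn": 0,"hand": 0},
  {"dx": -27.7,"dy": -17,"dz": 4.4,"turn": 0,"hand": 0},
  {"dx": -14,"dy": -8.5,"dz": 2,"turn": 0,"hand": 0},
  {"dx": 0,"dy": 0,"dz": 0,"turn": 0,"hand": 0},
])

```text
time_s: 1.82
ee_pos: [0.5483, 0.1471, 0.3252]
ee_rot: [-0.0, 0.115, 0.993, -0.0]
wrist_force: [-0.1, 0.4, 0.7]
grip_width: 0.0918
grip_force: 0.0
```

```bash
python3 - <<'E'
from h import *
o=monitor.get_obs(); im=imaging.get_image("wrist")[:,:,::-1]; cv2.imwrite("pics/w2.png",im); print(o["ee_pos"],o["ee_rot"])
np.savez("w2.npz",ee_pos=o["ee_pos"],ee_rot=o["ee_rot"])
E
```

```text
[0.54830073 0.147111   0.32515683] [-2.40986335e-04  1.15397512e-01  9.93319315e-01 -3.08507511e-04]
```

View pics/w2.png

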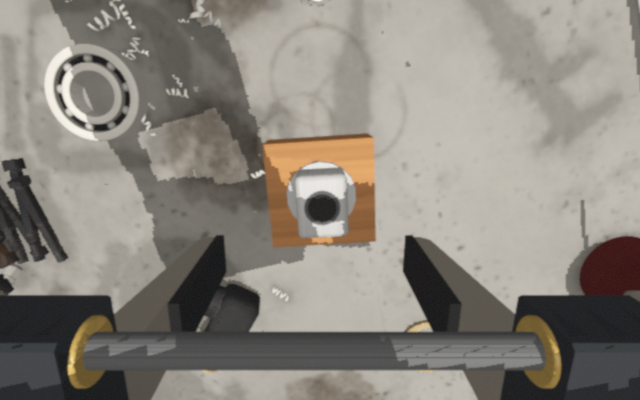

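The wrist view shows the hub's dark mark at about (322,207), with the head's flats running nearly up-down in the image. So the fingers already close roughly across them. I'll enlarge it to get the angle.

```bash
python3 - <<'E'
from h import *
im=cv2.imread("pics/w2.png"); o=np.load("w2.npz"); c=cam("wrist",o)
cv2.imwrite("pics/w2c.png",cv2.resize(im[150:250,260:380],None,fx=6,fy=6,interpolation=cv2.INTER_CUBIC))
m=np.zeros(im.shape[:2],bool); m[185:230,300:345]=True
k=big(m&(im.max(2)<70))[0]; e=cv2.fitEllipse(k); print(e, onplane(c,e[0],.069))
hsv=cv2.cvtColor(im,cv2.COLOR_BGR2HSV); m[:]=False; m[120:260,255:385]=True
k=big(m&(hsv[:,:,1]>90))[0]; P=onplane(c,k[:,0],.034); print(cv2.minAreaRect((P[:,:2]*1000).astype(np.float32)))
E
```

```text
((321.9485168457031, 208.05862426757812), (25.60563087463379, 31.139787673950195), 88.33765411376953) [[0.54566466 0.15197644 0.069     ]]
((543.8378295898438, 151.67623901367188), (84.0640640258789, 86.61824035644531), 80.48673248291016)
```

View pics/w2c.png

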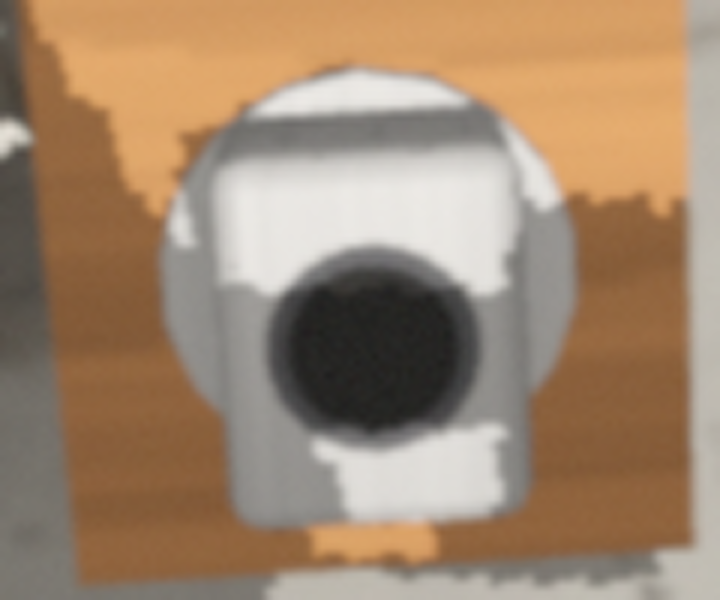

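The crop shows the head top's left edge from (215,170) to (232,505) and its right edge from (519,170) to (527,490) in crop pixels at 6x. The mark is at (374,345).

```bash
python3 - <<'E'
from h import *
o=np.load("w2.npz"); c=cam("wrist",o)
p=np.array([[218,200],[232,490],[519,200],[527,490]])/6+[259.6,149.6]
P=onplane(c,p,.069)[:,:2]; print(P)
for a,b in((0,1),(2,3)):
    d=P[b]-P[a]; print("heading deg",np.degrees(np.arctan2(d[1],d[0])))
print("width",np.linalg.norm(P[0]-P[2]),"mid",P.mean(0))
q=o["ee_rot"]; M=Rn.from_quat([q[1],q[2],q[3],q[0]]).as_matrix()
print("tool x heading",np.degrees(np.arctan2(M[1,0],M[0,0]))); print("hub in tool mm", M.T@(np.array([.5457,.1517,.054])-o["ee_pos"])*1000)
E
```

```text
[[0.52434373 0.13884996]
 [0.55847619 0.1320011 ]
 [0.53209276 0.17180289]
 [0.56636354 0.16556937]]
heading deg -11.346031159292531
heading deg -10.30885268529214
width 0.03385178394769512 mid [0.54531905 0.15205583]
tool x heading 166.74688431846664
hub in tool mm [  3.4729984    4.05182622 271.15561745]
```

>>> apply_moves([
  {"dx": 3.5,"dy": 4,"dz": 0,"turn": -0.042,"hand": 0},
  {"dx": 0,"dy": 0,"dz": 10,"turn": 0,"hand": 0},
  {"dx": 0,"dy": 0,"dz": 12,"turn": 0,"hand": 0},
  {"dx": 0,"dy": 0,"dz": 14,"turn": 0,"hand": 0},
  {"dx": 0,"dy": 0,"dz": 14,"turn": 0,"hand": 0},
  {"dx": 0,"dy": 0,"dz": 14,"turn": 0,"hand": 0},
  {"dx": 0,"dy": 0,"dz": 12,"turn": 0,"hand": 0},
  {"dx": 0,"dy": 0,"dz": 8,"turn": 0,"hand": 0},
  {"dx": 0,"dy": 0,"dz": 5,"turn": 0,"hand": 0},
  {"dx": 0,"dy": 0,"dz": 3,"turn": 0,"hand": 0},
  {"dx": 0,"dy": 0,"dz": 0,"turn": 0,"hand": 0},
  {"dx": 0,"dy": 0,"dz": 0,"turn": 0,"hand": 0},
])

```text
time_s: 2.87
ee_pos: [0.5445, 0.1541, 0.2344]
ee_rot: [0.0, 0.093, 0.996, 0.0]
wrist_force: [0.2, -0.8, 0.2]
grip_width: 0.0917
grip_force: 0.0
```

```bash
python3 - <<'E'
from h import *
o=monitor.get_obs(); q=o["ee_rot"]; M=Rn.from_quat([q[1],q[2],q[3],q[0]]).as_matrix()
print(o["ee_pos"],np.degrees(np.arctan2(M[1,0],M[0,0])), M[:,2], M.T@(np.array([.5455,.1518,.054])-o["ee_pos"])*1000)
E
```

```text
[0.54453265 0.15408491 0.2343644 ] 169.34977708922983 [ 8.91178446e-04  2.47330475e-05 -9.99999603e-01] [ -1.21582417  -2.10085756 180.36513838]
```

>>> apply_moves([
  {"dx": -1,"dy": -2,"dz": 1,"turn": 0,"hand": 0},
  {"dx": 0,"dy": 0,"dz": 0,"turn": 0,"hand": 1},
  {"dx": 0,"dy": 0,"dz": 0,"turn": 0,"hand": 1},
  {"dx": 0,"dy": 0,"dz": 0,"turn": 0,"hand": 1},
  {"dx": 0,"dy": 0,"dz": 0,"turn": 0,"hand": 1},
  {"dx": 0,"dy": 0,"dz": 0,"turn": 0,"hand": 1},
  {"dx": 0,"dy": 0,"dz": 0,"turn": 0,"hand": 1},
  {"dx": 0,"dy": 0,"dz": 0,"turn": 0,"hand": 1},
  {"dx": 0,"dy": 0,"dz": 0,"turn": 0,"hand": 1},
  {"dx": 0,"dy": 0,"dz": 0,"turn": 0,"hand": 1},
  {"dx": 0,"dy": 0,"dz": 0,"turn": 0,"hand": 1},
  {"dx": 0,"dy": 0,"dz": 0,"turn": 0,"hand": 1},
])

```text
time_s: 3.87
ee_pos: [0.5449, 0.152, 0.2329]
ee_rot: [0.0, 0.093, 0.996, 0.0]
wrist_force: [0.5, 1.2, -0.3]
grip_width: 0.0358
grip_force: 30.0
```

Gripped, with a width of 35.8 mm against the 36 mm flats. Next I lift and carry.

>>> apply_moves([
  {"dx": 0,"dy": 0,"dz": -5,"turn": 0,"hand": 1},
  {"dx": 0,"dy": 0,"dz": -10,"turn": 0,"hand": 1},
  {"dx": 0,"dy": 0,"dz": -15,"turn": 0,"hand": 1},
  {"dx": 0,"dy": 0,"dz": -20,"turn": 0,"hand": 1},
  {"dx": 0,"dy": 0,"dz": -20,"turn": 0,"hand": 1},
  {"dx": 0,"dy": 0,"dz": -20,"turn": 0,"hand": 1},
  {"dx": 0,"dy": 0,"dz": -20,"turn": 0,"hand": 1},
  {"dx": 2,"dy": -9,"dz": -15,"turn": 0,"hand": 1},
  {"dx": 4,"dy": -20,"dz": -5,"turn": 0,"hand": 1},
  {"dx": 6,"dy": -26,"dz": 0,"turn": 0,"hand": 1},
  {"dx": 6,"dy": -26,"dz": 0,"turn": 0,"hand": 1},
  {"dx": 6,"dy": -26,"dz": 0,"turn": 0,"hand": 1},
  {"dx": 6,"dy": -26,"dz": 0,"turn": 0,"hand": 1},
  {"dx": 6,"dy": -26,"dz": 0,"turn": 0,"hand": 1},
])

```text
time_s: 5.03
ee_pos: [0.4791, 0.0013, 0.3634]
ee_rot: [-0.0, 0.093, 0.996, -0.0]
wrist_force: [-0.1, 0.1, -2.9]
grip_width: 0.0358
grip_force: 30.0
```

>>> apply_moves([
  {"dx": -6,"dy": -27,"dz": 0,"turn": 0,"hand": 1},
  {"dx": -8,"dy": -27,"dz": 0,"turn": 0,"hand": 1},
  {"dx": -8,"dy": -27,"dz": 0,"turn": 0,"hand": 1},
  {"dx": -8,"dy": -27,"dz": 0,"turn": 0,"hand": 1},
  {"dx": -8,"dy": -27,"dz": 0,"turn": 0,"hand": 1},
  {"dx": -8,"dy": -27,"dz": 0,"turn": 0,"hand": 1},
  {"dx": -8,"dy": -27,"dz": 0,"turn": 0,"hand": 1},
  {"dx": -8,"dy": -27,"dz": 0,"turn": 0,"hand": 1},
  {"dx": -8,"dy": -27,"dz": 0,"turn": 0,"hand": 1},
  {"dx": -8,"dy": -27,"dz": 0,"turn": 0,"hand": 1},
  {"dx": -8,"dy": -27,"dz": 0,"turn": 0,"hand": 1},
  {"dx": -8,"dy": -27,"dz": 0,"turn": 0,"hand": 1},
  {"dx": -6,"dy": -18,"dz": 0,"turn": 0,"hand": 1},
  {"dx": -2,"dy": -8,"dz": 0,"turn": 0,"hand": 1},
  {"dx": 0,"dy": 0,"dz": 0,"turn": 0,"hand": 1},
  {"dx": 0,"dy": 0,"dz": 0,"turn": 0,"hand": 1},
])

```text
time_s: 6.37
ee_pos: [0.5156, -0.3599, 0.3628]
ee_rot: [-0.0, 0.093, 0.996, 0.001]
wrist_force: [-0.1, -0.2, -2.6]
grip_width: 0.0358
grip_force: 30.0
```

```bash
python3 - <<'E'
from h import *
o=monitor.get_obs(); im=imaging.get_image("wrist")[:,:,::-1]; cv2.imwrite("pics/w3.png",im); print(o["ee_pos"],o["ee_rot"],o["grip_width"],o["wrist_force"])
np.savez("w3.npz",ee_pos=o["ee_pos"],ee_rot=o["ee_rot"])
E
```

```text
[ 0.51556778 -0.35992963  0.36284433] [-3.97875099e-04  9.28349227e-02  9.95681265e-01  5.81425332e-04] 0.03578843549311397 [-0.0650488  -0.16302257 -2.60088939]
```

View pics/w3.png

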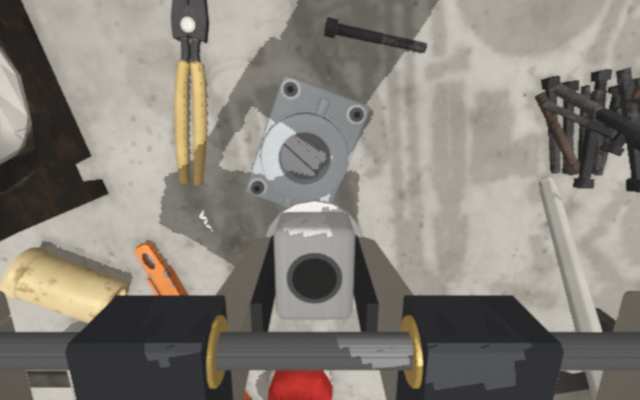

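The housing sits above the held hub, with the bore at about (308,157). A dark slot line seems to run from about (287,145) to (322,172). I'll zoom in.

```bash
python3 - <<'E'
from h import *
im=cv2.imread("pics/w3.png")
cv2.imwrite("pics/w3c.png",cv2.resize(im[65:215,240:380],None,fx=4,fy=4,interpolation=cv2.INTER_CUBIC))
E
```

```text
(no output)
```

View pics/w3c.png

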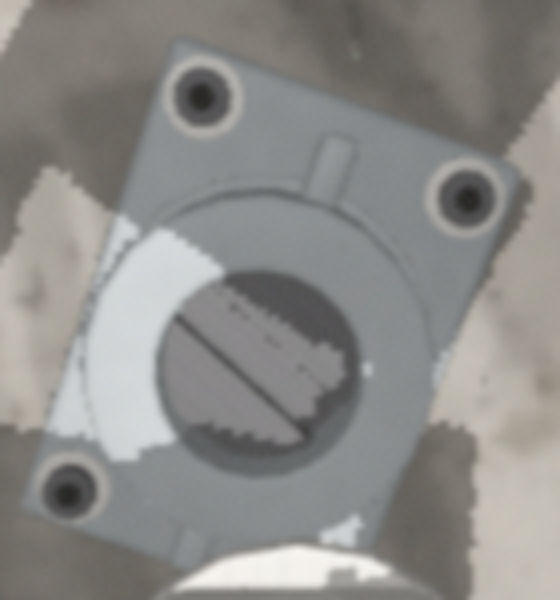

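The crop shows the bore centred at about (259,372). The slot's near wall is the dark line from (175,318) to (312,437), and its far edge runs from about (230,308) to (335,395). The bolts are at (202,98), (467,199) and (69,490).

```bash
python3 - <<'E'
from h import *
o=np.load("w3.npz"); c=cam("wrist",o)
f=lambda p,z: onplane(c,np.array(p)/4+[239.6,64.6],z)[:,:2]
B=f([[259,372.5],[157,372],[361,372],[259,270],[259,475]],.055); print("bore",B[0],B[1:].mean(0),np.linalg.norm(B[1]-B[2]),np.linalg.norm(B[3]-B[4]))
b=f([[202,98],[467,199],[69,490]],.014); hd=lambda d:np.degrees(np.arctan2(d[1],d[0]))%180
print("bolt", b, "mid diag",(b[1]+b[2])/2,"hx",hd(b[2]-b[0]),"hy",hd(b[1]-b[0]))
s=f([[175,318],[312,437],[230,308],[335,395]],.037); print("slot",hd(s[1]-s[0]),hd(s[3]-s[2]))
im=cv2.imread("pics/top0.png"); print("top px of bore", proj(cam("top"),[[*B[0],.055]]))
q=o["ee_rot"]; M=Rn.from_quat([q[1],q[2],q[3],q[0]]).as_matrix(); print("tool x",hd(M[:2,0]), "to bore", M.T@(np.r_[B[0],0]-o["ee_pos"])*1000)
E
```

```text
bore [ 0.48415907 -0.36284373] [ 0.48431008 -0.3628729 ] 0.04114640859219296 0.04163209194614661
bolt [[ 0.42883324 -0.36579719]
 [ 0.46085517 -0.31206548]
 [ 0.50958352 -0.41452928]] mid diag [ 0.48521935 -0.36329738] hx 148.8893817644982 hy 59.20676050542377
slot 37.904588392740756 39.57081360677715
top px of bore [[420.65225227 208.50597091]]
tool x 169.34658678046586 to bore [ 30.00193389  -9.06365243 362.8618764 ]
```

```bash
python3 - <<'E'
from h import *
o=np.load("w3.npz"); c=cam("wrist",o); im=cv2.imread("pics/w3.png")
m=np.zeros(im.shape[:2],bool); m[245:310,278:350]=True
k=big(m&(im.max(2)<60))[0]; e=cv2.fitEllipse(k); X=onplane(c,e[0],o["ee_pos"][2]-.1639)[0]; print(e,X)
q=o["ee_rot"]; M=Rn.from_quat([q[1],q[2],q[3],q[0]]).as_matrix(); print("hub in tool",M.T@(X-o["ee_pos"])*1000, monitor.get_obs()["qpos"])
E
```

```text
((314.05670166015625, 278.2283935546875), (39.60681915283203, 43.60694122314453), 89.61138916015625) [ 0.51550322 -0.36085698  0.19894433]
hub in tool [ -0.25555152  -1.10095725 163.89873925] [-8.00702058e-01  3.26983039e-01  1.48115853e+00  4.15579288e-04
  1.33472781e+00 -2.18640181e+00]
```

The anticlockwise turn would take joint 6 past its limit. I'll go the other way, using the half-turn symmetry, and stop about 12° short of the slot.

>>> apply_moves([
  {"dx": 10,"dy": -3,"dz": 0,"turn": 0.06,"hand": 1},
  {"dx": 10,"dy": -3,"dz": 0,"turn": 0.12,"hand": 1},
  {"dx": 10,"dy": -3,"dz": 0,"turn": 0.12,"hand": 1},
  {"dx": 0,"dy": 0,"dz": 5,"turn": 0.12,"hand": 1},
  {"dx": 0,"dy": 0,"dz": 5,"turn": 0.12,"hand": 1},
  {"dx": 0,"dy": 0,"dz": 5,"turn": 0.12,"hand": 1},
  {"dx": 0,"dy": 0,"dz": 5,"turn": 0.12,"hand": 1},
  {"dx": 0,"dy": 0,"dz": 5,"turn": 0.12,"hand": 1},
  {"dx": 0,"dy": 0,"dz": 5,"turn": 0.12,"hand": 1},
  {"dx": 0,"dy": 0,"dz": 5,"turn": 0.12,"hand": 1},
  {"dx": 0,"dy": 0,"dz": 5,"turn": 0.12,"hand": 1},
  {"dx": 0,"dy": 0,"dz": 5,"turn": 0.12,"hand": 1},
  {"dx": 0,"dy": 0,"dz": 5,"turn": 0.12,"hand": 1},
  {"dx": 0,"dy": 0,"dz": 5,"turn": 0.12,"hand": 1},
  {"dx": 0,"dy": 0,"dz": 5,"turn": 0.12,"hand": 1},
  {"dx": 0,"dy": 0,"dz": 0,"turn": 0.12,"hand": 1},
  {"dx": 0,"dy": 0,"dz": 0,"turn": 0.12,"hand": 1},
  {"dx": 0,"dy": 0,"dz": 0,"turn": 0.1,"hand": 1},
  {"dx": 0,"dy": 0,"dz": 0,"turn": 0,"hand": 1},
  {"dx": 0,"dy": 0,"dz": 0,"turn": 0,"hand": 1},
])

```text
time_s: 8.08
ee_pos: [0.4847, -0.3601, 0.3031]
ee_rot: [-0.0, 0.905, 0.426, 0.0]
wrist_force: [-0.4, 0.7, -3.0]
grip_width: 0.0357
grip_force: 30.0
```

```bash
cat > st.py <<'E'
from h import *
o=monitor.get_obs(); q=o["ee_rot"]; M=Rn.from_quat([q[1],q[2],q[3],q[0]]).as_matrix()
T=np.array([.4843,-.3618,0]); h=np.degrees(np.arctan2(M[1,0],M[0,0]))
hub=o["ee_pos"]+M@[-.0003,0,.2254]
print("heading",h,"turn to slot rad",np.radians(h-38.5),"hub",hub,"to bore mm (tool)",(M.T@(T-hub))[:2]*1000,"hub over housing mm",hub[2]*1000,"F",o["wrist_force"],"Mz",o["moment"],o["time_s"],o["qpos"][5])
E
python3 st.py; python3 - <<'E'
from h import *
o=monitor.get_obs(); c=cam("wrist",o); im=imaging.get_image("wrist")[:,:,::-1]; cv2.imwrite("pics/w4.png",im)
np.savez("w4.npz",ee_pos=o["ee_pos"],ee_rot=o["ee_rot"])
E
```

```text
heading 50.41869139096891 turn to slot rad 0.20802040730151022 hub [ 0.48446352 -0.36030479  0.07770607] to bore mm (tool) [-1.26989051  0.84994897] hub over housing mm 77.70606590015241 F [-0.3930255   0.69472879 -2.98835487] Mz [-0.07465953  0.12842574 -0.00296077] 8.0833 -0.14818505628681383
```

View pics/w4.png

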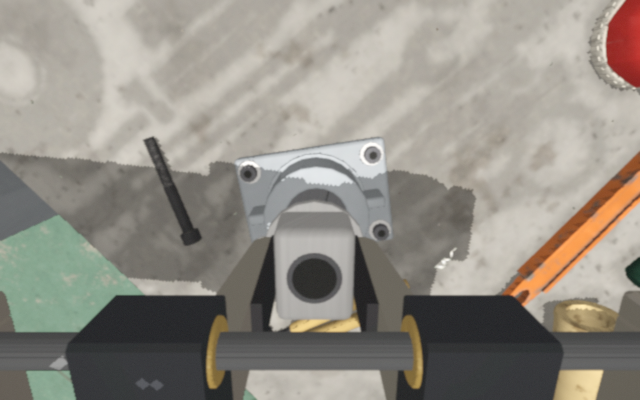

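Looking down from this side, the housing's bolts are at (249,173), (372,154) and (381,232), with the hub over the bore. I can check the bore centre from the diagonal bolts with the camera now turned 119°.

```bash
python3 - <<'E'
from h import *
o=np.load("w4.npz"); c=cam("wrist",o)
im=cv2.imread("pics/w4.png"); P=[]
for u,v in((249,173),(372,154),(381,232)):
    g=im[v-7:v+8,u-7:u+8].max(2).astype(float); w=np.clip(np.percentile(g,25)-g,0,None); yy,xx=np.mgrid[-7:8,-7:8]; P.append((u+(w*xx).sum()/w.sum(),v+(w*yy).sum()/w.sum()))
b=onplane(c,P,.014); print(P,b,(b[0]+b[2])/2, np.linalg.norm(b[1]-b[0]),np.linalg.norm(b[1]-b[2]))
E
```

```text
[(np.float64(247.26559714795007), np.float64(173.81550802139037)), (np.float64(372.80622651637145), np.float64(155.09822866344606)), (np.float64(380.9457547169811), np.float64(232.67688679245282))] [[ 0.45889126 -0.31256761  0.014     ]
 [ 0.54142716 -0.36217607  0.014     ]
 [ 0.50887273 -0.41617816  0.014     ]] [ 0.483882   -0.36437289  0.014     ] 0.0962973242953481 0.06305566205549187
```

>>> apply_moves([
  {"dx": -2.4,"dy": 1.3,"dz": 0,"turn": 0,"hand": 1},
  {"dx": 0,"dy": 0,"dz": 5,"turn": 0,"hand": 1},
  {"dx": 0,"dy": 0,"dz": 6,"turn": 0,"hand": 1},
  {"dx": 0,"dy": 0,"dz": 6,"turn": 0,"hand": 1},
  {"dx": 0,"dy": 0,"dz": 6,"turn": 0,"hand": 1},
  {"dx": 0,"dy": 0,"dz": 4,"turn": 0,"hand": 1},
  {"dx": 0,"dy": 0,"dz": 2,"turn": 0,"hand": 1},
  {"dx": 0,"dy": 0,"dz": 1,"turn": 0,"hand": 1},
  {"dx": 0,"dy": 0,"dz": 1,"turn": 0,"hand": 1},
  {"dx": 0,"dy": 0,"dz": 0,"turn": 0,"hand": 1},
  {"dx": 0,"dy": 0,"dz": 0,"turn": 0,"hand": 1},
])

```text
time_s: 9.05
ee_pos: [0.4841, -0.3641, 0.2722]
ee_rot: [0.0, 0.906, 0.424, 0.0]
wrist_force: [0.3, -0.2, -3.4]
grip_width: 0.0357
grip_force: 30.0
```

```bash
sed -i 's/\[.4843,-.3618,0\]/[.4840,-.3630,0]/' st.py; python3 st.py
```

```text
heading 50.18053123306061 turn to slot rad 0.20386372839894082 hub [ 0.4839491  -0.36441365  0.04679395] to bore mm (tool) [ 1.12076071 -0.89206479] hub over housing mm 46.79395338949599 F [ 0.34514665 -0.23181206 -3.44890225] Mz [-0.05450614  0.15072033  0.02560645] 9.05 -0.14920393777405658
```

>>> apply_moves([
  {"dx": 1,"dy": -0.8,"dz": 0,"turn": 0,"hand": 1},
  {"dx": 0,"dy": 0,"dz": 1,"turn": 0,"hand": 1},
  {"dx": 0,"dy": 0,"dz": 1,"turn": 0,"hand": 1},
  {"dx": 0,"dy": 0,"dz": 1,"turn": 0,"hand": 1},
  {"dx": 0,"dy": 0,"dz": 0,"turn": 0,"hand": 1},
  {"dx": 0,"dy": 0,"dz": 0,"turn": 0,"hand": 1},
])

```text
time_s: 9.55
ee_pos: [0.484, -0.3627, 0.2688]
ee_rot: [-0.0, 0.906, 0.424, -0.0]
wrist_force: [-0.3, -0.9, -2.5]
grip_width: 0.0358
grip_force: 30.0
```

```bash
python3 st.py
```

```text
heading 50.18097122849058 turn to slot rad 0.20387140776788742 hub [ 0.48375939 -0.36291525  0.04340734] to bore mm (tool) [0.08790647 0.24456351] hub over housing mm 43.407340322346776 F [-0.29293232 -0.89898122 -2.53725498] Mz [-0.10049068  0.12066041  0.01664697] 9.55 -0.14774431783706826
```

No contact, and the spigot is past the chamfer depth. Continuing gently.

>>> apply_moves([
  {"dx": 0,"dy": 0,"dz": 1,"turn": 0,"hand": 1},
  {"dx": 0,"dy": 0,"dz": 1,"turn": 0,"hand": 1},
  {"dx": 0,"dy": 0,"dz": 1,"turn": 0,"hand": 1},
  {"dx": 0,"dy": 0,"dz": 0,"turn": 0,"hand": 1},
  {"dx": 0,"dy": 0,"dz": 0,"turn": 0,"hand": 1},
])

```text
time_s: 9.97
ee_pos: [0.4841, -0.3626, 0.2658]
ee_rot: [0.0, 0.906, 0.424, 0.0]
wrist_force: [1.0, 0.6, -2.2]
grip_width: 0.0357
grip_force: 30.0
```

```bash
python3 st.py
```

```text
heading 50.18149223906606 turn to slot rad 0.20388050111786732 hub [ 0.48397518 -0.36285287  0.04040432] to bore mm (tool) [-0.10952117  0.1057425 ] hub over housing mm 40.40431864886812 F [ 1.04146231  0.62600145 -2.21209812] Mz [ 0.06338784 -0.17393601 -0.04367481] 9.9667 -0.14775652719694715
```

The spigot is in the bore with almost no side force. The shaft end should be at 37 mm, so I'll keep stepping down.

>>> apply_moves([
  {"dx": 0,"dy": 0,"dz": 1,"turn": 0,"hand": 1},
  {"dx": 0,"dy": 0,"dz": 1,"turn": 0,"hand": 1},
  {"dx": 0,"dy": 0,"dz": 1,"turn": 0,"hand": 1},
  {"dx": 0,"dy": 0,"dz": 0.5,"turn": 0,"hand": 1},
  {"dx": 0,"dy": 0,"dz": 0,"turn": 0,"hand": 1},
  {"dx": 0,"dy": 0,"dz": 0,"turn": 0,"hand": 1},
])

```text
time_s: 10.47
ee_pos: [0.4841, -0.3627, 0.2624]
ee_rot: [0.0, 0.906, 0.424, 0.0]
wrist_force: [2.0, 0.9, -2.8]
grip_width: 0.036
grip_force: 30.0
```

```bash
python3 st.py
```

```text
heading 50.1769176427168 turn to slot rad 0.20380065934962305 hub [ 0.48399951 -0.36292004  0.03701973] to bore mm (tool) [-0.07124397  0.03950066] hub over housing mm 37.01973105845832 F [ 2.03784598  0.87711777 -2.80093519] Mz [ 0.22906473 -0.39534789  0.01023881] 10.4667 -0.1477109604158421
```

>>> apply_moves([
  {"dx": 0,"dy": 0,"dz": 0.5,"turn": 0,"hand": 1},
  {"dx": 0,"dy": 0,"dz": 0.5,"turn": 0,"hand": 1},
  {"dx": 0,"dy": 0,"dz": 0,"turn": 0,"hand": 1},
  {"dx": 0,"dy": 0,"dz": 0,"turn": 0,"hand": 1},
])

```text
time_s: 10.8
ee_pos: [0.4842, -0.3627, 0.2622]
ee_rot: [0.0, 0.906, 0.424, 0.0]
wrist_force: [1.1, 3.9, 5.6]
grip_width: 0.0358
grip_force: 30.0
```

```bash
python3 st.py
```

```text
heading 50.18225702637622 turn to slot rad 0.2038938491745071 hub [ 0.48408927 -0.36300104  0.03678349] to bore mm (tool) [-0.06218387 -0.08620862] hub over housing mm 36.783494768006435 F [1.09983612 3.94031333 5.56645166] Mz [ 0.75530639  0.01924117 -0.00335641] 10.8 -0.14768091552535045
```

The tongue rests on the shaft end at 36.8 mm with about 9 N. Now I turn gently towards the slot.

>>> apply_moves([
  {"dx": 0,"dy": 0,"dz": 0.3,"turn": 0.02,"hand": 1},
  {"dx": 0,"dy": 0,"dz": 0,"turn": 0.02,"hand": 1},
  {"dx": 0,"dy": 0,"dz": 0,"turn": 0.02,"hand": 1},
  {"dx": 0,"dy": 0,"dz": 0,"turn": 0.02,"hand": 1},
  {"dx": 0,"dy": 0,"dz": 0,"turn": 0.02,"hand": 1},
  {"dx": 0,"dy": 0,"dz": 0,"turn": 0.02,"hand": 1},
  {"dx": 0,"dy": 0,"dz": 0,"turn": 0.02,"hand": 1},
  {"dx": 0,"dy": 0,"dz": 0,"turn": 0,"hand": 1},
  {"dx": 0,"dy": 0,"dz": 0,"turn": 0,"hand": 1},
])

```text
time_s: 11.55
ee_pos: [0.4847, -0.3628, 0.2619]
ee_rot: [0.001, 0.933, 0.36, 0.001]
wrist_force: [5.2, 3.1, 3.5]
grip_width: 0.0357
grip_force: 30.0
```

```bash
python3 st.py
```

```text
heading 42.142226040219214 turn to slot rad 0.0635688365037007 hub [ 0.48515515 -0.36325764  0.03649513] to bore mm (tool) [-0.73153969 -1.06695041] hub over housing mm 36.495133053484565 F [5.21175651 3.09308007 3.46152712] Mz [ 0.55257523 -0.81969863  0.07550187] 11.55 -0.0074811430839799185
```

>>> apply_moves([
  {"dx": 0,"dy": 0,"dz": 0.5,"turn": 0.02,"hand": 1},
  {"dx": 0,"dy": 0,"dz": 0,"turn": 0.02,"hand": 1},
  {"dx": 0,"dy": 0,"dz": 0,"turn": 0.02,"hand": 1},
  {"dx": 0,"dy": 0,"dz": 0,"turn": 0,"hand": 1},
  {"dx": 0,"dy": 0,"dz": 0,"turn": 0,"hand": 1},
])

```text
time_s: 11.97
ee_pos: [0.484, -0.3626, 0.2601]
ee_rot: [-0.0, 0.943, 0.332, 0.0]
wrist_force: [4.1, 2.1, -1.5]
grip_width: 0.036
grip_force: 30.0
```

```bash
python3 st.py
```

```text
heading 38.72229349948452 turn to slot rad 0.0038797534717852234 hub [ 0.48376187 -0.36270444  0.03471879] to bore mm (tool) [-0.0107089   0.38730879] hub over housing mm 34.71878539373685 F [ 4.09958795  2.06155259 -1.49219949] Mz [ 0.30901096 -0.66176018  0.02624281] 11.9667 0.05212751957338866
```

It has dropped 2 mm, so the tongue is in the slot. Now I seat it, at most 6 mm more, in stages.

>>> apply_moves([
  {"dx": 0.3,"dy": 0,"dz": 0.8,"turn": 0,"hand": 1},
  {"dx": 0,"dy": 0,"dz": 1,"turn": 0,"hand": 1},
  {"dx": 0,"dy": 0,"dz": 1,"turn": 0,"hand": 1},
  {"dx": 0,"dy": 0,"dz": 0,"turn": 0,"hand": 1},
  {"dx": 0,"dy": 0,"dz": 0,"turn": 0,"hand": 1},
])

```text
time_s: 12.38
ee_pos: [0.4841, -0.3625, 0.2574]
ee_rot: [-0.0, 0.943, 0.332, -0.0]
wrist_force: [1.6, 0.3, -2.7]
grip_width: 0.0357
grip_force: 30.0
```

```bash
python3 st.py
```

```text
heading 38.72047328860936 turn to slot rad 0.003847984798933083 hub [ 0.48374721 -0.36266977  0.03197422] to bore mm (tool) [-0.00440622  0.42946249] hub over housing mm 31.97421594599026 F [ 1.61583383  0.27132809 -2.68427363] Mz [ 0.1719603  -0.50080444  0.01810073] 12.3833 0.05269255686197458
```

>>> apply_moves([
  {"dx": 0,"dy": 0,"dz": 1,"turn": 0,"hand": 1},
  {"dx": 0,"dy": 0,"dz": 1,"turn": 0,"hand": 1},
  {"dx": 0,"dy": 0,"dz": 1,"turn": 0,"hand": 1},
  {"dx": 0,"dy": 0,"dz": 0.5,"turn": 0,"hand": 1},
  {"dx": 0,"dy": 0,"dz": 0,"turn": 0,"hand": 1},
  {"dx": 0,"dy": 0,"dz": 0,"turn": 0,"hand": 1},
])

```text
time_s: 12.88
ee_pos: [0.4841, -0.3625, 0.2541]
ee_rot: [-0.0, 0.943, 0.332, -0.0]
wrist_force: [2.3, 1.3, -2.4]
grip_width: 0.0358
grip_force: 30.0
```

```bash
python3 st.py
```

```text
heading 38.720815025990746 turn to slot rad 0.0038539492414153636 hub [ 0.48382654 -0.3626453   0.02867603] to bore mm (tool) [-0.08250459  0.39449814] hub over housing mm 28.676026327059706 F [ 2.34786025  1.34902374 -2.4395359 ] Mz [ 0.20629155 -0.32951837 -0.0208698 ] 12.8833 0.05280623468450274
```

>>> apply_moves([
  {"dx": 0,"dy": 0,"dz": 0.5,"turn": 0,"hand": 1},
  {"dx": 0,"dy": 0,"dz": 0.5,"turn": 0,"hand": 1},
  {"dx": 0,"dy": 0,"dz": 0.3,"turn": 0,"hand": 1},
  {"dx": 0,"dy": 0,"dz": 0,"turn": 0,"hand": 1},
  {"dx": 0,"dy": 0,"dz": 0,"turn": 0,"hand": 1},
])

```text
time_s: 13.3
ee_pos: [0.4842, -0.3625, 0.2539]
ee_rot: [-0.0, 0.943, 0.332, -0.0]
wrist_force: [-0.9, 4.2, 5.1]
grip_width: 0.0358
grip_force: 30.0
```

```bash
python3 st.py
```

```text
heading 38.72916145101761 turn to slot rad 0.00399962183890501 hub [ 0.48386893 -0.36269812  0.02851243] to bore mm (tool) [-0.07747899  0.32874987] hub over housing mm 28.512431905155484 F [-0.92383379  4.16538656  5.05986914] Mz [0.72677845 0.22334817 0.04949026] 13.3 0.05284546851358915
```

The hub bears on the rim at 28.5 mm with light force, so it's home. I'll open and retreat straight up.

>>> apply_moves([
  {"dx": 0,"dy": 0,"dz": -0.3,"turn": 0,"hand": 0},
  {"dx": 0,"dy": 0,"dz": 0,"turn": 0,"hand": 0},
  {"dx": 0,"dy": 0,"dz": 0,"turn": 0,"hand": 0},
  {"dx": 0,"dy": 0,"dz": 0,"turn": 0,"hand": 0},
  {"dx": 0,"dy": 0,"dz": 0,"turn": 0,"hand": 0},
  {"dx": 0,"dy": 0,"dz": 0,"turn": 0,"hand": 0},
  {"dx": 0,"dy": 0,"dz": 0,"turn": 0,"hand": 0},
  {"dx": 0,"dy": 0,"dz": 0,"turn": 0,"hand": 0},
  {"dx": 0,"dy": 0,"dz": -4,"turn": 0,"hand": 0},
  {"dx": 0,"dy": 0,"dz": -8,"turn": 0,"hand": 0},
  {"dx": 0,"dy": 0,"dz": -15,"turn": 0,"hand": 0},
  {"dx": 0,"dy": 0,"dz": -20,"turn": 0,"hand": 0},
  {"dx": 0,"dy": 0,"dz": -20,"turn": 0,"hand": 0},
  {"dx": 0,"dy": 0,"dz": -20,"turn": 0,"hand": 0},
  {"dx": 0,"dy": 0,"dz": -15,"turn": 0,"hand": 0},
  {"dx": 0,"dy": 0,"dz": -5,"turn": 0,"hand": 0},
  {"dx": 0,"dy": 0,"dz": 0,"turn": 0,"hand": 0},
])

```text
time_s: 14.72
ee_pos: [0.4846, -0.3629, 0.3627]
ee_rot: [0.002, 0.943, 0.332, 0.001]
wrist_force: [0.5, -0.6, -0.7]
grip_width: 0.092
grip_force: 0.0
```

```bash
python3 - <<'E'
from h import *
cv2.imwrite("pics/w5.png",imaging.get_image("wrist")[:,:,::-1])
E
```

```text
(no output)
```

View pics/w5.png

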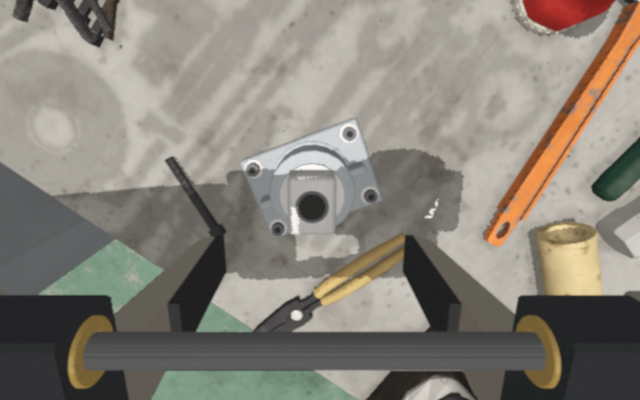

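The hub sits in the housing with its mark at (312,207) and its collar down, the gripper is clear of it, and the bolt is undisturbed.

```bash
python3 -c "
from bench import robot; print(robot.hand_in())"
```

```text
the job is handed in; nothing more can be done
None
```

The hub is fitted and the job handed in: its tongue dropped into the shaft slot, it seated at 28.5 mm with its collar on the rim under about 10 N in all, and it was released at about 15 s with nothing else touched.

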